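Lock the bayonet filler cap onto the jewellery steam cleaner

TASK

The steam cleaner on the jewellery bench has been filled: put its filler cap back on and lock it. Set the cap on the neck so that its two lugs find the gaps in the lip, press it down against the spring, turn it clockwise (seen from above) to the stop, then let the spring lift it into its notches so that it stays locked, and let go of it; leave the other things on the bench where they are.

Things in the scene. Friction and masses are not known exactly. Their poses are not given: they have to be found in the camera images.
- cap_center (a point): Filler cap (loose, about 200 g, 58 mm high, standing on its nose on the bench at first): point on its axis, half-way up. z up the axis, x along the grip bar; half a turn makes no difference. Brass stem 35 mm in diameter with chamfered nose; black flange 70 mm in diameter, its flat top 5 mm above this point (34 above the foot); thin skirt below the flange, inside 65 mm, ending 14 mm above the foot.
- cap_bar (a point): Middle of the cap's red grip bar, 17 mm above cap_center: 56 mm long (x), 12 mm wide (y), 24 mm high, standing on the flange (34 to 58 mm above the foot). The cap can be gripped by the bar, or pressed and turned with two fingers beside the bar and their tips on the flange.
- cap_lug (a point): One of the two brass lugs on opposite sides of the cap's stem, in line with the bar, hidden under the flange: 10 mm wide, 5 mm thick (8 to 13 mm above the cap's foot), reaching out to 25 mm from the axis. This point is 21.5 mm from the axis, half-way up the lug.
- steamer: Steam cleaner, fixed: steel box 240 (x) x 220 (y) mm, deck 165 mm high; origin under its middle, x from the front panel (gauge, switch, nozzle) to the rear. The neck stands on the deck, 20 mm from the middle towards the front. The ring with the lip's gaps is turned differently each time: the line of the two gaps lies within 0.45 rad either side of this x axis. No pose tells it: see it from above or feel for it.
- neck_mouth (a point): Centre of the neck's mouth, level with the top of its lip, 205 mm above the bench. Steel tube 62 mm outside, 40 mm high; the inward lip leaves 40 mm clear (stem 35). Two opposite gaps, 15 mm wide, let the lugs through. With the lugs standing on the lip, cap_center is 21 mm above this point; once they drop into the gaps, 17 mm, and the gaps' sides then stop it turning.
- neck_disc (a point): Top of the sprung sealing disc in the neck, at rest, 12 mm below the mouth: the stem's foot rests on it when the lugs are in the gaps. Pressing it takes 3 N to start, then 0.9 N more per mm; after 11 mm it bottoms (13 N; cap_center 6 mm above the mouth).
- neck_lip (a point): Point on the axis level with the lip's underside, 7 mm below the mouth. With cap_center 9 mm or less above the mouth (10 N) the lugs are under the lip and the cap turns, clockwise only, to a solid stop about 0.95 rad past the middle of the gaps. There a notch 4 mm deep, 13.5 mm wide, lies over each lug: let go, the cap rises and stays locked with cap_center 13 mm above the mouth; short of it, 9 mm.
- tin: Round steel tin, 76 mm in diameter, 26 mm high, loose; origin at the middle of its underside. It may stand where the cap would otherwise stand. Not to be disturbed.
- jar: Small amber glass jar with white lid, 54 mm in diameter, 65 mm high, loose; origin under its middle. Not to be disturbed.
- pliers: Pliers with pink grips, 145 mm long, 53 mm wide, 11 mm high, lying; origin at the pivot, x towards the jaws. Not to be disturbed.
- cutters: Second pair of pliers with pink grips, same size, lying to the right of the steamer; origin at the pivot. Not to be disturbed.
- dish: White dish 84 mm in diameter, 30 mm high, to the right of the steamer; origin under its middle. Not to be disturbed.
- brush: Cleaning brush 160 mm long, lying near the robot on its left; origin under its middle. Not to be disturbed.
There are look-alikes about, which are no part of the job. Leave any purple look-alike of the part that bears cap_center alone.

How it is judged (in metres and radians):
On the way:
1. the cap is pressed down against the spring until its lugs are below the lip (z of cap_center in the frame of neck_mouth between 0.004 and 0.01 m and horizontal distance between cap_center and neck_mouth below 0.004 m), for 0.1 s.
At the end, for the whole second after the job is handed in: The cap is locked on the neck: lifted by the spring into its notches, so that its centre is 13 mm (+-1.6 mm) above the top of the lip, within 4 mm of the neck's axis and within 0.08 rad of upright and stays so (z of cap_center in the frame of neck_mouth between 0.0114 and 0.0146 m and horizontal distance between cap_center and neck_mouth below 0.004 m and angle between cap_center's own z axis and vertical below 0.08 rad); the robot touches nothing.
It fails at once if another thing on the bench (tin, jar, pliers, cutters, dish or brush) is pushed more than 30 mm from its place (distance of any of pliers, cutters, tin, jar, dish, brush from where it was at the start of the episode above 0.03 m).
It also fails if it takes over 64 s, if anything falls off the work surface, if the arm or the gripper's body presses on something with over 40 N, if the wrist force passes 120 N, or if a joint passes its speed limit or range.

ROBOT

A 6-joint arm with a two-finger parallel gripper is mounted at the origin on the work surface. World frame = base frame: x ahead of the robot, y to its left, z up, the work surface at z = 0. Lengths are in m, angles in degrees, forces in N, time in s.
With the tool pointing down it reaches from about 0.4 to 0.825 m from the base axis. Payload 7 kg.
Tool frame: the origin (TCP) lies at the centre of the arm's flange, where the gripper is bolted on; the fingertips stand 178 mm ahead of it and the grasp point (between the pads) lies ahead of it (ctrl.grip_depth is the z of the grasp point in the tool frame, in m); z points along the fingers, x is the direction in which the jaws open and shut, and the axes are right-handed (so a half turn about z gives the same grasp; the last joint's range is limited). The gripper opens to 88 mm and grips with 3 to 60 N. Pads are 19 mm wide; open, the fingers measure 130 mm over their backs; the gripper's body (78 mm by 193 mm) begins 47 mm behind the grasp point.
Start: joints at [-54.884, 20.546, 0.682, 0, -70.136, -16.507], TCP at [0.215, -0.64, 0.405] pointing down, gripper open.
Joint ranges: [-176.03, 176.03], [-82.01, 121.73], [-58.28, 71.71], [-173.87, 95.51], [-174.79, -0.11], [-173.66, 173.66]. Speed limits (degrees/s): [136.94, 136.94, 172.46, 180, 180, 180].

INTERFACE

Orientations are given as [roll, pitch, yaw] about the fixed x, y, z axes, in that order (R = Rz(yaw) Ry(pitch) Rx(roll)).
In Python, from plant import ctrl gives the robot as it stands.
- The arm moves only by the tool carry_out, never from a script. Its arguments are lists of equal length, an entry for each row: "linear": the shift along the tool's x, y, z in cm, a list of three; "twist": the turn about the tool's z in degrees. In form: {"linear": [[tx, ty, tz], ...], "twist": [twist, ...]}. A call has 1 to 12 rows; each row is the pose to reach, as a shift and turn from the pose measured when the call began, along the tool's axes at that moment; what a row does not reach only later rows make up. A row lasts 1/12 s, in which the tool goes at most 41.7 mm and 7.16 degrees, less where a joint would pass 70% of its speed; a pose out of reach is approached as far as the arm can. A call with a gripper value outside its range is refused whole. "fingers" is the gripper's target within -1 to 1 (fully open at 1, half-way at 0, shut at -1), set as the call begins (left out, the last holds). The fingers move at their own pace and stop on an object; the grip force is fixed at half the most. Time passes only in rows, so rows that repeat a pose let the fingers close. It gives the time, the measured TCP pose, the force and the opening at its end, in the units of the state.
- ctrl.get_obs(): the state, without advancing time (a new reading comes with each control period).
- ctrl.snapshot(name): name is "side" or "top"; returns the picture (420x560x3 uint8, blue, green, red); there is no depth.
- ctrl.camera_params(name): a dict with "fovy" (degrees; the focal length in pixels is half the picture's height over the tangent of half this angle, whatever the lens; pixels are square), "cx", "cy" (the principal point, pixels), "dist" ([k1, k2, p1, p2, k3] as OpenCV has them; the pictures are not rectified), "eye" and "rotation" of the camera in the world. Camera axes: x right, y down, z forward; pixel columns grow to the right and rows downward; lengths in m; the calibration is good to about 2 mm. A picture is of the moment at which its call begins. camera_params takes no time and is no camera call.
- ctrl.close_job(): hands the job in, once; it reports no verdict.
The state is a dict: "clock": time; "joint_pos": joint angles; "qvel": joint speeds; "tau": joint torques, N m; "tool_pos": TCP position; "orientation": TCP orientation; "force": force on the tool from outside, world axes, zero at the start; "moment": the same for the moment, N m; "opening": finger opening in m.
Only numpy, scipy, OpenCV 4.12 (cv2) and the standard library are available. Lean on these libraries where they do the work, as an engineer would, in place of code of your own. Each camera call takes 0.05 s, during which the arm holds its last target.

## Working session

There is one attempt and no reset: what is moved stays moved. The work goes in short steps, Python scripts to look and compute and a tool call to move; the robot and the scene stay as the last step left them, time stands still between calls to the robot, and variables do not carry over. Pictures are saved under pics/ and viewed, and the job is handed in when it is done.

Besides the shell and the picture viewer there is one more tool, called after ">>>" as name([rows], argument=value, ...), one row to a line, values as JSON. carry_out: Moves the arm, as the interface text tells. Its arguments: {"type":"object","properties":{"linear":{"type":"array","items":{"type":"array","items":{"type":"number"}}},"twist":{"type":"array","items":{"type":"number"}},"fingers":{"type":"number"}},"required":["linear","twist"]}

```bash
ls; mkdir -p pics; python3 - <<'E'
from plant import ctrl
import cv2
for n in("side","top"):
    im=ctrl.snapshot(n); cv2.imwrite(f"pics/{n}0.png",im); print(n,ctrl.camera_params(n))
print(ctrl.get_obs(), ctrl.grip_depth)
E
```

```text
pics
side {'fovy': 56.23690921000797, 'cx': 278.17658734891637, 'cy': 214.96716319079889, 'dist': array([-0.04461704,  0.        ,  0.        ,  0.        ,  0.        ]), 'eye': array([0.04865275, 0.55133289, 0.9702714 ]), 'rotation': array([-138.4148397 ,   -0.95247382, -138.66601607])}
top {'fovy': 51.09167620645764, 'cx': 280.7484087429703, 'cy': 210.06329328428978, 'dist': array([0.02465594, 0.        , 0.        , 0.        , 0.        ]), 'eye': array([ 0.41787109, -0.03366656,  1.23567062]), 'rotation': array([-174.77834619,   -0.40904481,  -90.44873962])}
{'clock': 0.1, 'joint_pos': array([-5.48833108e+01,  2.05891716e+01,  6.41180426e-01, -1.92965896e-02,
       -7.01331007e+01, -1.65065183e+01]), 'qvel': array([-0.08498172, -0.15560676,  0.23207095,  0.0126386 , -0.0078015 ,
        0.04885744]), 'tau': array([-1.95888832e-03, -5.84162879e+01,  2.93755549e+01,  7.01564580e+00,
        1.01969161e-02, -5.10868335e-05]), 'tool_pos': array([ 0.21536941, -0.6395639 ,  0.40380687]), 'orientation': array([-1.79994351e+02, -8.29045961e-02,  1.08603596e+02]), 'force': array([-1.46645806, -0.04413508, -0.8028992 ]), 'moment': array([-0.05885033,  0.00136505,  0.03558507]), 'opening': 0.08781313944193761} 0.1593
```

View pics/top0.png

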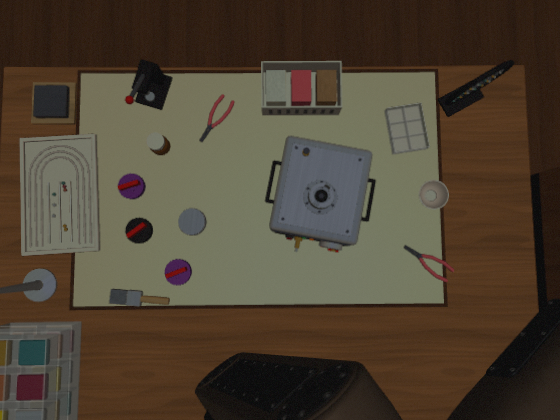

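View pics/side0.png

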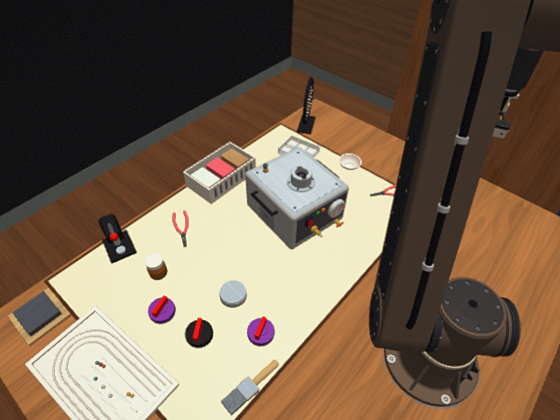

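Candidates with a red bar in the top view: purple at (131,186), black at (139,230) and purple at (178,271). Only the black-flanged one fits the description. I'll confirm it in crops.

```bash
python3 - <<'E'
import cv2,numpy as np
im=cv2.imread("pics/top0.png"); s=cv2.imread("pics/side0.png")
def crop(im,x,y,r,f): return cv2.resize(im[y-r:y+r,x-r:x+r],None,fx=f,fy=f,interpolation=cv2.INTER_CUBIC)
a=crop(im,139,230,25,8); b=crop(im,321,196,25,8)
cv2.imwrite("pics/c0.png",np.hstack([a,b]))
cv2.imwrite("pics/c1.png",np.hstack([crop(s,200,332,25,8),crop(s,300,178,25,8)]))
E
```

```text
(no output)
```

View pics/c0.png

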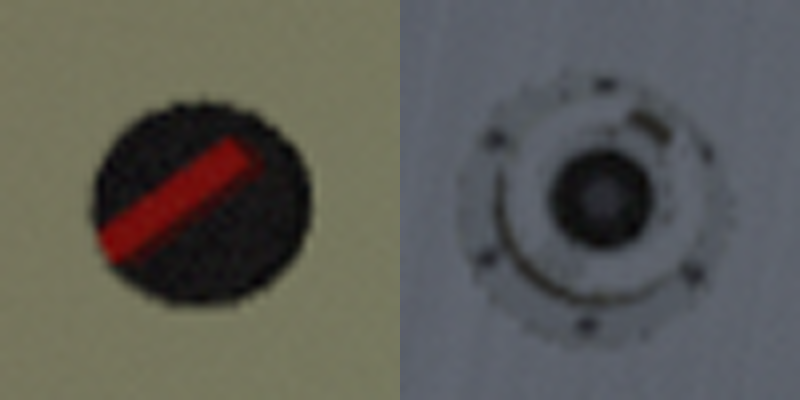

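View pics/c1.png

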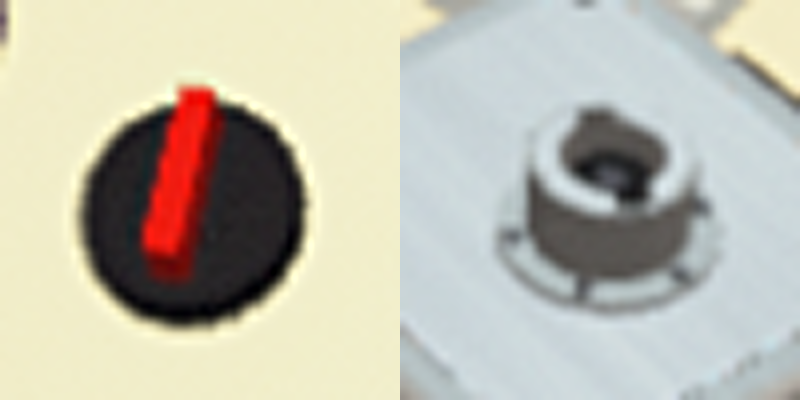

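The black cap with the red bar at top (139,230) is the real one; the others are purple. The neck is at top (321,196), with one gap visible up and to the right of it. Next step is turning pixels into positions.

```bash
cat > h.py <<'E'
import numpy as np,cv2
from scipy.spatial.transform import Rotation as R
from plant import ctrl
def cam(n):
    p=ctrl.camera_params(n); f=210/np.tan(np.radians(p['fovy']/2))
    K=np.array([[f,0,p['cx']],[0,f,p['cy']],[0,0,1]]); Rm=R.from_euler('xyz',p['rotation'],degrees=True).as_matrix()
    return K,np.array(p['dist']),Rm,np.array(p['eye'])
def proj(n,P):
    K,d,Rm,e=cam(n); q=(np.atleast_2d(P)-e)@Rm
    return cv2.projectPoints(q.reshape(-1,1,3),np.zeros(3),np.zeros(3),K,d)[0].reshape(-1,2)
def back(n,px,z):
    K,d,Rm,e=cam(n); u=cv2.undistortPoints(np.array(px,float).reshape(-1,1,2),K,d).reshape(-1,2)
    r=np.c_[u,np.ones(len(u))]@Rm.T; return e+r*((z-e[2])/r[:,2])[:,None]
E
python3 - <<'E'
from h import *
def cr(x,y,cx,cy,off=0): return (cx-25+(x-off+.5)/8-.5, cy-25+(y+.5)/8-.5)
# cap flange outline ellipses by threshold
for n,(x,y) in (("top",(139,230)),("side",(200,332))):
    im=cv2.imread(f"pics/{n}0.png")[y-25:y+25,x-25:x+25]
    m=(im[:,:,1]<(70 if n=="top" else 120)).astype(np.uint8)  # green low: black and red
    k,l,st,ce=cv2.connectedComponentsWithStats(m); i=1+np.argmax(st[1:,4]); print(n,st[i],ce[i]+[x-25,y-25])
    c=max(cv2.findContours((l==i).astype(np.uint8),0,1)[0],key=cv2.contourArea); el=cv2.fitEllipse(c); print(el)
    ctr=np.array(el[0])+[x-25,y-25]; print("flange centre z.034",back(n,[ctr],.034))
    hsv=cv2.cvtColor(im,cv2.COLOR_BGR2HSV); r=((im[:,:,2]>(105 if n=="top" else 200))&(im[:,:,1]<60)).astype(np.uint8)
    c=max(cv2.findContours(r,0,1)[0],key=cv2.contourArea); rc=cv2.minAreaRect(c); b=cv2.boxPoints(rc)+[x-25,y-25]
    w=back(n,b,.058); print("bar",w.mean(0),np.round(w[:,:2],4)); 
    e=[w[(i+1)%4]-w[i] for i in range(2)]; e=max(e,key=np.linalg.norm); print(np.degrees(np.arctan2(e[1],e[0])),np.linalg.norm(e))
# neck
print("neck top",back("top",[cr(602,200,321,196,400)],.205)); print("gap top",back("top",[cr(650,127,321,196,400)],.205))
print("gaps side",back("side",[cr(597,120,300,178,400),cr(638,195,300,178,400)],.205))
c=back("top",[cr(602,200,321,196,400)],.205)[0]
for n,(x,y) in (("top",(321,196)),("side",(300,178))):
    im=cv2.imread(f"pics/{n}0.png")[y-22:y+22,x-22:x+22]; im=cv2.normalize(im,None,0,255,cv2.NORM_MINMAX)
    im=cv2.resize(im,None,fx=13,fy=13,interpolation=cv2.INTER_CUBIC); im2=im.copy()
    t=np.linspace(0,2*np.pi,73)
    for r in(.02,.031):
        p=proj(n,c+np.c_[r*np.cos(t),r*np.sin(t),0*t]); p=(p-[x-22,y-22]+.5)*13
        cv2.polylines(im2,[p.astype(np.int32)],True,(0,255,0),1)
    cv2.imwrite(f"pics/n_{n}.png",np.hstack([im,im2])[:, :] if 0 else cv2.resize(np.hstack([im,im2]),(800,400)))
E
```

```text
top [ 11  13  28  25 555] [138.75315315 230.11351351]
((24.75465202331543, 25.105892181396484), (24.47039031982422, 26.983531951904297), 85.95093536376953)
flange centre z.034 [[0.47562106 0.34378713 0.034     ]]
bar [0.47550407 0.34664521 0.058     ] [[0.4629 0.3699]
 [0.4946 0.3283]
 [0.4881 0.3234]
 [0.4565 0.365 ]]
-52.71630233812737 0.05229492489550656
side [ 10  11  28  30 632] [198.76424051 333.05221519]
((23.750661849975586, 26.030637741088867), (26.679447174072266, 28.4235782623291), 23.87018585205078)
flange centre z.034 [[0.47150463 0.34987172 0.034     ]]
bar [0.47525543 0.34831433 0.058     ] [[0.4644 0.3718]
 [0.495  0.3294]
 [0.486  0.3247]
 [0.4557 0.3673]]
-54.20129815018874 0.05233971680768444
neck top [[ 0.54574234 -0.13673371  0.205     ]]
gap top [[ 0.56740385 -0.15129314  0.205     ]]
gaps side [[ 0.56447208 -0.14735675  0.205     ]
 [ 0.52822135 -0.12615474  0.205     ]]
```

View pics/n_top.png

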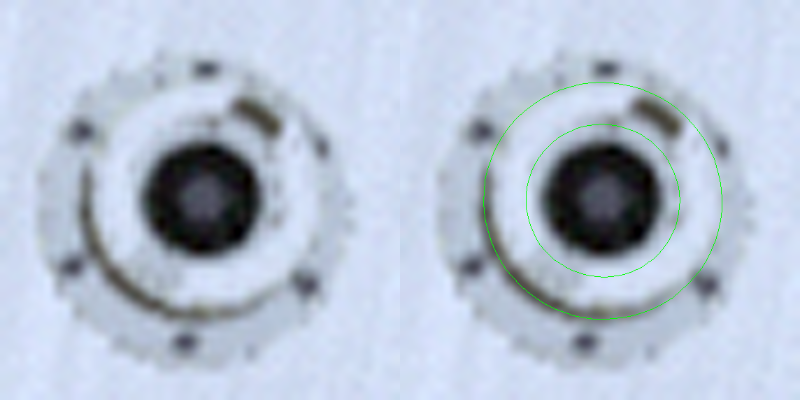

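View pics/n_side.png

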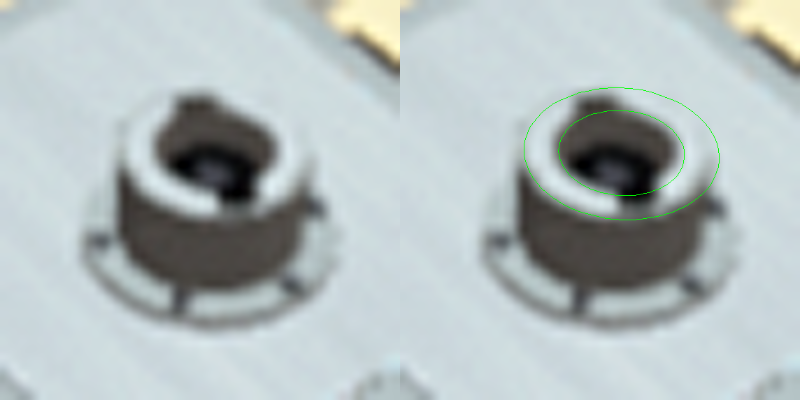

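```bash
cat >> h.py <<'E'
def rel(x,y,z,yaw,o=None):
    o=o or ctrl.get_obs(); Rt=R.from_euler('xyz',o['orientation'],degrees=True).as_matrix()
    d=Rt.T@(np.array([x,y,z])-o['tool_pos'])*100
    tx=Rt[:,0]; cy=np.degrees(np.arctan2(tx[1],tx[0])); tw=-((yaw-cy+180)%360-180)
    return np.round(d,2),round(tw,1),np.round(np.linalg.norm(d)/4.17,1)
E
python3 - <<'E'
from h import *
for w in [(.33,-.50,.44,140),(.50,-.33,.45,170),(.60,-.05,.45,-170),(.56,.17,.45,-150),(.4755,.3475,.40,-143.5)]: print(w,rel(*w))
E
```

```text
(0.33, -0.5, 0.44, 140) (array([ 9.58, 15.32, -3.61]), np.float64(-31.4), np.float64(4.4))
(0.5, -0.33, 0.45, 170) (array([20.27, 36.85, -4.59]), np.float64(-61.4), np.float64(10.1))
(0.6, -0.05, 0.45, -170) (array([43.61, 55.26, -4.56]), np.float64(-81.4), np.float64(16.9))
(0.56, 0.17, 0.45, -150) (array([65.74, 58.49, -4.53]), np.float64(-101.4), np.float64(21.1))
(0.4755, 0.3475, 0.4, -143.5) (array([85.25, 56.14,  0.5 ]), np.float64(-107.9), np.float64(24.5))
```

>>> carry_out([
  [2.4,3.8,-1.5],
  [4.8,7.6,-3],
  [7.2,11.5,-3.6],
  [9.6,15.3,-4],
  [11.4,18.9,-4.5],
  [13.2,22.5,-4.5],
  [15,26.1,-4.5],
  [16.8,29.7,-4.5],
  [18.6,33.3,-4.5],
  [20.3,36.9,-4.5],
  [23.6,39.5,-4.5],
  [26.9,42,-4.5],
], twist=[-6,-12,-19,-26,-32,-38,-45,-51,-57,-62,-65,-68], fingers=0.2)

```text
clock: 1.1
tool_pos: [0.5258, -0.2578, 0.4482]
orientation: [179.9, -0.1, 176.8]
force: [1.2, 0.6, 0.5]
opening: 0.0525
```

```bash
python3 - <<'E'
from h import *
for w in [(.60,-.05,.45,-170),(.56,.17,.44,-150),(.4755,.3475,.40,-143.5)]: print(w,rel(*w))
E
```

```text
(0.6, -0.05, 0.45, -170) (array([-6.23, 21.16, -0.16]), np.float64(-13.2), np.float64(5.3))
(0.56, 0.17, 0.44, -150) (array([-1.  , 42.9 ,  0.88]), np.float64(-33.2), np.float64(10.3))
(0.4755, 0.3475, 0.4, -143.5) (array([ 8.44, 60.14,  4.93]), np.float64(-39.7), np.float64(14.6))
```

>>> carry_out([
  [-1.2,4,0],
  [-2.4,8,0],
  [-3.6,12,0],
  [-4.8,16,0],
  [-6,20,0],
  [-5.2,24,0.2],
  [-4.3,28,0.3],
  [-3.4,32,0.4],
  [-2.5,36,0.6],
  [-1.6,40,0.8],
  [-0.3,43.5,1],
  [1.5,47,2],
], twist=[-2.5,-5,-7.5,-10,-13,-17,-21,-25,-29,-33,-35,-36])

```text
clock: 2.1
tool_pos: [0.5373, 0.2144, 0.4297]
orientation: [179.9, 0.1, -147.1]
force: [0.9, 0.4, -0.1]
opening: 0.0526
```

```bash
python3 - <<'E'
from h import *
for w in [(.4755,.3475,.30,-143.5),(.4755,.3475,.26,-143.5)]: print(w,rel(*w))
E
```

```text
(0.4755, 0.3475, 0.3, -143.5) (array([-2.03, 14.5 , 13.  ]), np.float64(-3.6), np.float64(4.7))
(0.4755, 0.3475, 0.26, -143.5) (array([-2.02, 14.49, 17.  ]), np.float64(-3.6), np.float64(5.4))
```

>>> carry_out([
  [-0.5,3.8,1],
  [-1,7.5,2.5],
  [-1.5,11,4.5],
  [-2,14,7],
  [-2,14.5,10],
  [-2,14.5,13],
  [-2,14.5,15],
  [-2,14.5,17],
  [-2,14.5,17],
  [-2,14.5,17],
  [-2,14.5,17],
], twist=[-1,-2,-3,-3.6,-3.6,-3.6,-3.6,-3.6,-3.6,-3.6,-3.6])

```text
clock: 3.02
tool_pos: [0.4757, 0.3478, 0.261]
orientation: [179.9, 0.1, -143.5]
force: [0.0, -0.2, 0.5]
opening: 0.0523
```

```bash
python3 - <<'E'
from h import *
o=ctrl.get_obs(); print(o['clock'],o['tool_pos'],o['orientation'],o['force'])
print(rel(.4755,.3475,.2145,-143.5))
im=ctrl.snapshot("side"); cv2.imwrite("pics/s1.png",cv2.resize(im[262:402,120:300],None,fx=4,fy=4,interpolation=cv2.INTER_CUBIC))
im=ctrl.snapshot("top"); cv2.imwrite("pics/t1.png",cv2.resize(im[160:300,50:230],None,fx=4,fy=4,interpolation=cv2.INTER_CUBIC))
E
```

```text
3.0167 [0.47566441 0.34779646 0.2610306 ] [ 1.79892176e+02  1.23886731e-01 -1.43480611e+02] [ 0.02543751 -0.18300047  0.48744412]
(array([ 0.04, -0.02,  4.65]), np.float64(0.0), np.float64(1.1))
```

View pics/s1.png

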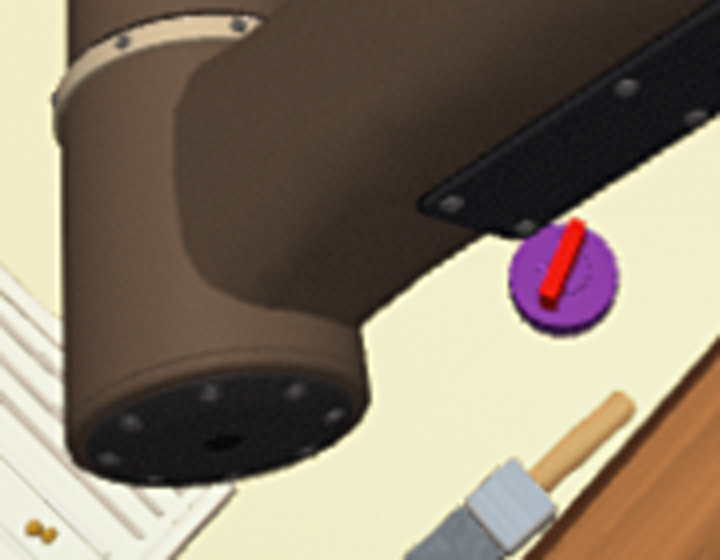

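View pics/t1.png

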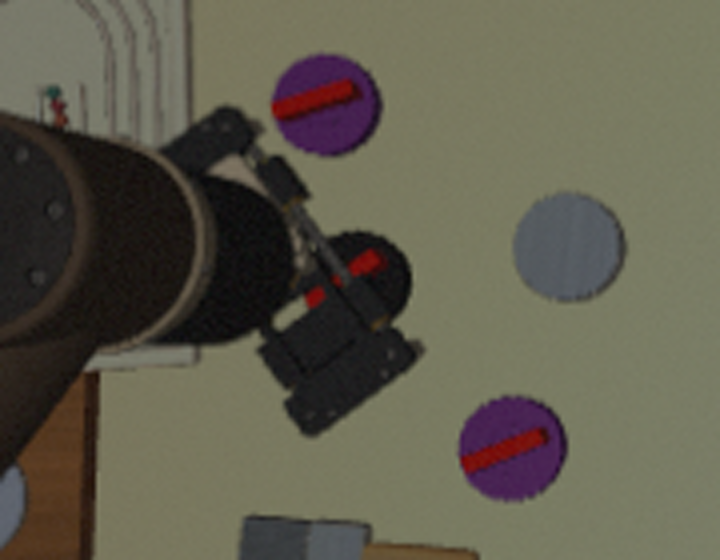

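The side view is blocked by the arm. The top view shows the bar (crop ~(345,275)) between the fingers, parallel to the pads. I'll descend and grip.

>>> carry_out([
  [0,0,2],
  [0,0,4],
  [0,0,4.6],
  [0,0,4.6],
  [0,0,4.6],
], twist=[0,0,0,0,0])

```text
clock: 3.53
tool_pos: [0.4761, 0.3482, 0.2165]
orientation: [179.9, 0.2, -143.5]
force: [0.2, 0.5, 0.7]
opening: 0.0526
```

>>> carry_out([
  [0,0,0],
  [0,0,0],
  [0,0,0],
  [0,0,0],
  [0,0,0],
  [0,0,0],
  [0,0,0],
], twist=[0,0,0,0,0,0,0], fingers=-1)

```text
clock: 4.12
tool_pos: [0.476, 0.3482, 0.2166]
orientation: [179.9, 0.2, -143.5]
force: [0.9, -1.1, -4.3]
opening: 0.0118
```

```bash
python3 - <<'E'
from h import *
for w in [(.48,.345,.40,-143.5),(.57,.17,.46,-140),(.60,.0,.47,-130),(.546,-.137,.47,-123)]: print(w,rel(*w))
E
```

```text
(0.48, 0.345, 0.4, -143.5) (array([ -0.21,  -0.45, -18.34]), np.float64(0.0), np.float64(4.4))
(0.57, 0.17, 0.46, -140) (array([  2.95, -19.85, -24.4 ]), np.float64(-3.5), np.float64(7.6))
(0.6, 0.0, 0.47, -130) (array([ 10.65, -35.3 , -25.47]), np.float64(-13.5), np.float64(10.7))
(0.546, -0.137, 0.47, -123) (array([ 23.14, -43.09, -25.54]), np.float64(-20.5), np.float64(13.2))
```

>>> carry_out([
  [0,0,-2],
  [0,0,-5],
  [0,0,-9],
  [0,0,-13],
  [0,-0.3,-16.5],
  [0.3,-3,-19],
  [0.8,-6.5,-21],
  [1.4,-10.3,-22.5],
  [2,-14,-23.5],
  [3,-18,-24.5],
  [4.5,-21.5,-25],
  [6,-25,-25.3],
], twist=[0,0,0,0,0,0,0,-1,-2,-3,-5,-7])

```text
clock: 5.12
tool_pos: [0.5764, 0.1086, 0.469]
orientation: [179.9, 0.3, -136.4]
force: [1.3, 0.4, -2.7]
opening: 0.0118
```

```bash
python3 - <<'E'
from h import *
for w in [(.60,.0,.47,-130),(.546,-.137,.47,-123)]: print(w,rel(*w))
E
```

```text
(0.6, 0.0, 0.47, -130) (array([ 5.78, -9.49, -0.14]), np.float64(-6.4), np.float64(2.7))
(0.546, -0.137, 0.47, -123) (array([ 19.13, -15.69,  -0.22]), np.float64(-13.4), np.float64(5.9))
```

>>> carry_out([
  [2,-3.3,0],
  [4,-6.5,0],
  [6,-9.2,0],
  [9,-11,0],
  [12,-12.6,0],
  [15,-13.9,0],
  [17.5,-15,0],
  [19.1,-15.7,0],
  [19.1,-15.7,0],
  [19.1,-15.7,0],
  [19.1,-15.7,0],
], twist=[-2,-4,-6.4,-8,-9.5,-11,-12.5,-13.4,-13.4,-13.4,-13.4])

```text
clock: 6.03
tool_pos: [0.5464, -0.1367, 0.4675]
orientation: [179.9, 0.3, -123.0]
force: [1.2, 1.4, -2.7]
opening: 0.0115
```

```bash
python3 - <<'E'
from h import *
im=ctrl.snapshot("side"); cv2.imwrite("pics/s2r.png",im); cv2.imwrite("pics/s2.png",cv2.resize(im[110:250,210:390],None,fx=4,fy=4,interpolation=cv2.INTER_CUBIC))
im=ctrl.snapshot("top"); cv2.imwrite("pics/t2r.png",im); cv2.imwrite("pics/t2.png",cv2.resize(im[126:266,231:411],None,fx=4,fy=4,interpolation=cv2.INTER_CUBIC))
o=ctrl.get_obs(); print(o['tool_pos'],o['orientation'],o['force'],o['joint_pos'])
E
```

```text
[ 0.54664293 -0.13615482  0.46754222] [ 179.92095161    0.28048842 -122.95984468] [-0.26005821 -0.61837097 -1.9226158 ] [  5.81755399   8.00501957  -7.78598358  -0.27884708 -74.09513128
  51.298944  ]
```

View pics/s2.png

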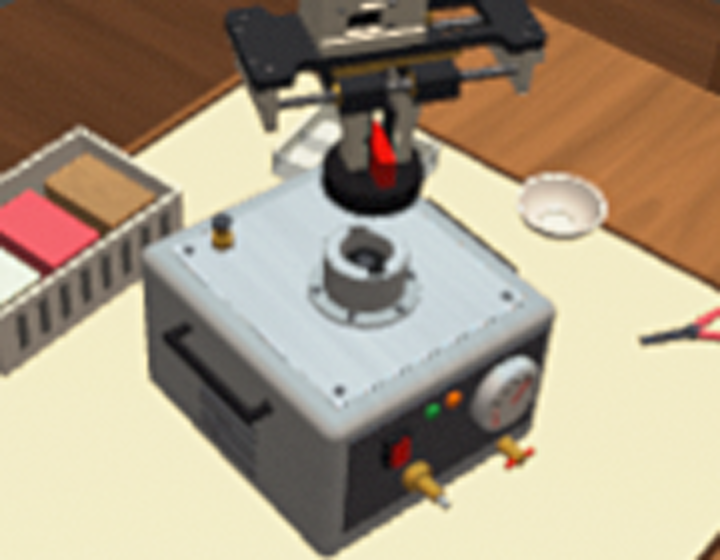

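View pics/t2.png

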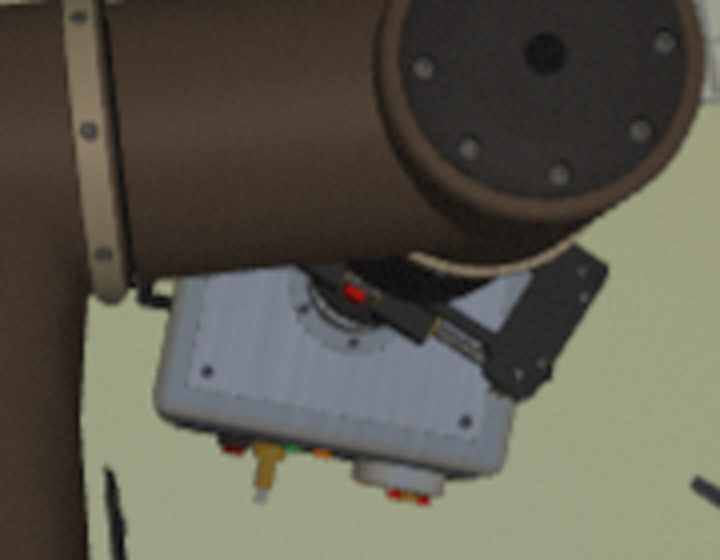

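```bash
cat > ov.py <<'E'
from h import *
import sys
t=np.linspace(0,2*np.pi,121)
def circ(c,r,z): return np.c_[c[0]+r*np.cos(t),c[1]+r*np.sin(t),0*t+z]
def ov(img,n,x0,y0,w,h,f,items,out):
    im=cv2.resize(img[y0:y0+h,x0:x0+w],None,fx=f,fy=f,interpolation=cv2.INTER_CUBIC); a=im.copy()
    for P,col in items:
        p=(proj(n,P)-[x0,y0]+.5)*f; cv2.polylines(im,[p.astype(np.int32)],False,col,1)
    cv2.imwrite(out,np.hstack([a,im]))
E
python3 - <<'E'
from ov import *
o=ctrl.get_obs(); T=o['tool_pos']; foot=T[2]-.2166
im=cv2.imread("pics/s2r.png"); c=T[:2]; nk=[.5457,-.1367]
it=[(circ(c,.035,foot+.034),(0,255,0)),(circ(c,.035,foot+.014),(0,255,0)),(circ(nk,.031,.205),(0,0,255)),(circ(nk,.02,.205),(0,0,255)),(circ(nk,.031,.17),(255,0,0))]
ov(im,"side",280,140,44,60,9,it,"pics/o2.png")
E
```

```text
(no output)
```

View pics/o2.png

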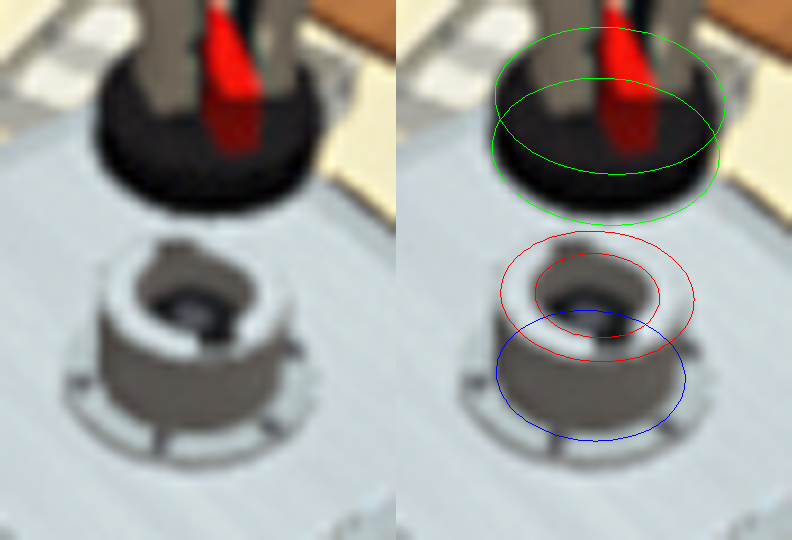

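```bash
python3 - <<'E'
from ov import *
import ov as O
o=ctrl.get_obs(); T=o['tool_pos']; foot=T[2]-.2166
im=cv2.imread("pics/s2r.png"); c=T[:2]; nk=[.5457,-.1367]
base=O.proj
O.proj=lambda n,P: base(n,P)+np.array([-4,-8])/9
def gap(a):
    L=[]
    for s in(0,180):
        A=np.radians(a+s); u=np.array([np.cos(A),np.sin(A)]); v=np.array([-u[1],u[0]])
        q=[nk+u*.0185-v*.0075,nk+u*.026-v*.0075,nk+u*.026+v*.0075,nk+u*.0185+v*.0075]
        L.append((np.c_[np.array(q),np.full(4,.205)],(0,200,255)))
    return L
it=[(circ(c,.035,foot+.034),(0,255,0)),(circ(c,.035,foot+.014),(0,255,0)),(circ(nk,.031,.205),(0,0,255)),(circ(nk,.02,.205),(0,0,255)),(circ(nk,.031,.17),(255,0,0))]+gap(-33)
ov(im,"side",280,140,44,60,9,it,"pics/o3.png")
O.proj=base
im=cv2.imread("pics/top0.png"); nk=np.array([.547,-.138]) 
it=[(circ(nk,.031,.205),(0,0,255)),(circ(nk,.02,.205),(0,0,255)),(circ(nk,.031,.17),(255,0,0))]+gap(-33)
ov(im,"top",301,176,40,40,10,it,"pics/o4.png")
E
```

```text
(no output)
```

View pics/o3.png

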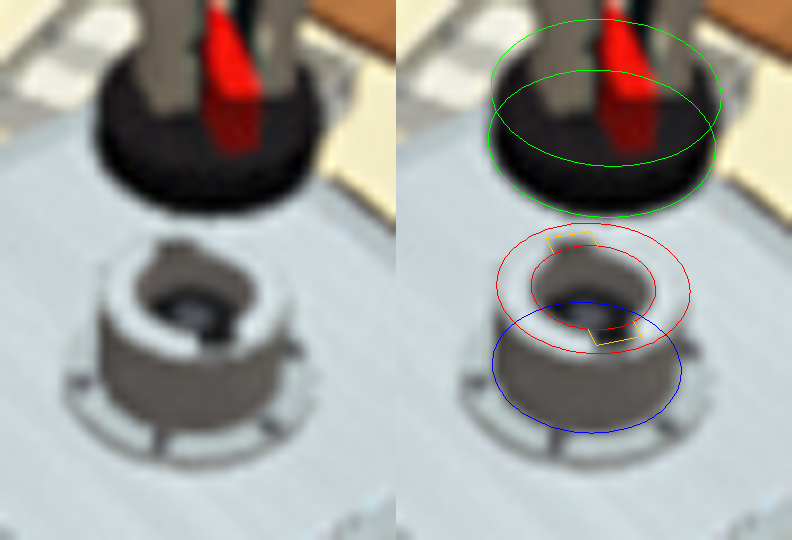

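View pics/o4.png

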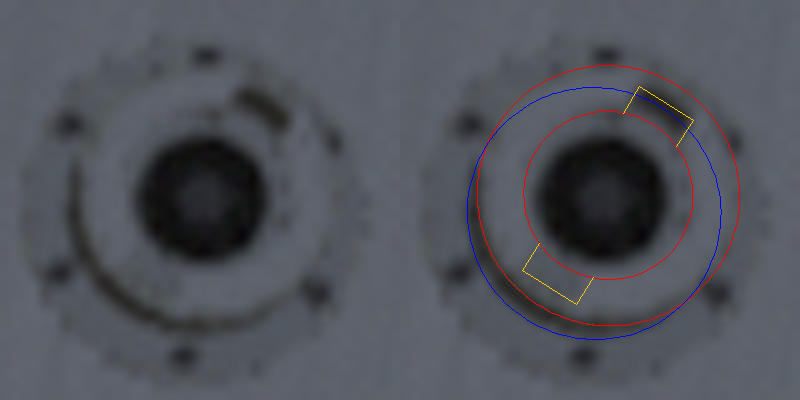

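```bash
python3 - <<'E'
from h import *
print(rel(.5462,-.1369,.418,-123))
E
```

```text
(array([ 0.11, -0.01,  4.95]), np.float64(0.0), np.float64(1.2))
```

>>> carry_out([
  [0.05,0,1.5],
  [0.1,0,3],
  [0.1,0,4.2],
  [0.1,0,4.6],
  [0.1,0,4.8],
  [0.1,0,5],
  [0.1,0,5],
  [0.1,0,5],
], twist=[0,0,0,0,0,0,0,0])

```text
clock: 6.8
tool_pos: [0.5464, -0.1366, 0.4182]
orientation: [180.0, 0.3, -122.9]
force: [0.7, -0.1, -2.0]
opening: 0.012
```

```bash
python3 - <<'E'
from ov import *
im=ctrl.snapshot("side"); cv2.imwrite("pics/s3r.png",im); 
o=ctrl.get_obs(); print(o['tool_pos'],o['orientation'],o['force'],o['moment'],rel(.5462,-.1369,.410,-123))
T=o['tool_pos'];foot=T[2]-.2166;c=T[:2]
it=[(circ(c,.035,foot+.034),(0,255,0)),(circ(c,.035,foot+.014),(0,255,0)),(circ([.5457,-.1367],.031,.17),(255,0,0))]
ov(im,"side",280,140,44,60,9,it,"pics/o5.png")
E
```

```text
[ 0.54638813 -0.13667756  0.41821903] [ 179.97573989    0.31081966 -122.94959579] [ 0.17019105 -0.21085883 -1.50199935] [-0.05804054  0.16151945  0.00877863] (array([0.03, 0.  , 0.82]), np.float64(0.1), np.float64(0.2))
```

View pics/o5.png

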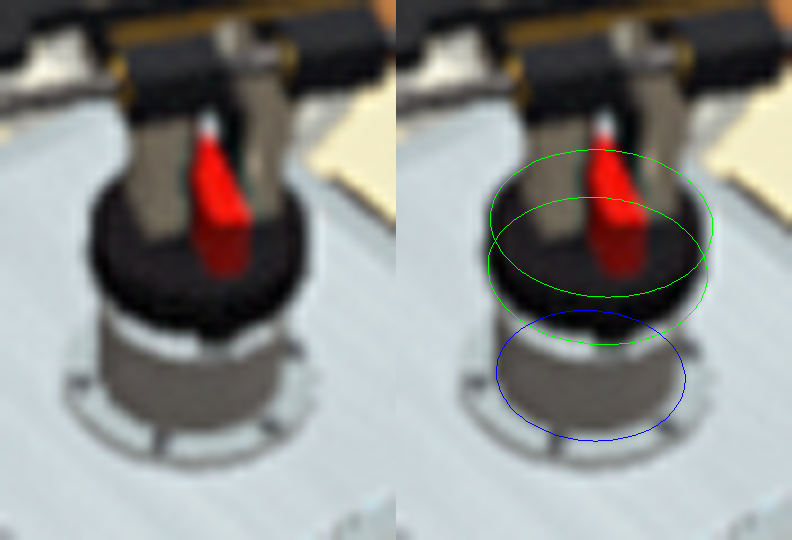

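The nose has entered the mouth with no contact force. The front gap at crop (218,342) lies under the bar's near end at (225,265). I'll go lower.

>>> carry_out([
  [0,0,0.2],
  [0,0,0.4],
  [0,0,0.6],
  [0,0,0.8],
  [0,0,0.9],
  [0,0,0.9],
], twist=[0,0,0,0,0,0])

```text
clock: 7.35
tool_pos: [0.5464, -0.1367, 0.4092]
orientation: [180.0, 0.3, -123.0]
force: [-1.3, 0.4, 1.3]
opening: 0.0117
```

The lugs have dropped into the gaps: the centre is about 16.6 mm above the mouth at low force. I'll press.

>>> carry_out([
  [0,0,0.3],
  [0,0,0.6],
  [0,0,0.8],
  [0,0,1],
  [0,0,1],
  [0,0,1],
  [0,0,1],
], twist=[0,0,0,0,0,0,0])

```text
clock: 7.93
tool_pos: [0.5464, -0.1368, 0.4002]
orientation: [-180.0, 0.3, -122.9]
force: [-3.0, 0.6, 7.2]
opening: 0.0116
```

>>> carry_out([
  [0,0,0.1],
  [0,0,0.2],
  [0,0,0.2],
  [0,0,0.2],
], twist=[0,0,0,0])

```text
clock: 8.27
tool_pos: [0.5463, -0.1368, 0.3995]
orientation: [-179.9, 0.3, -122.9]
force: [-3.7, 2.7, 9.6]
opening: 0.0123
```

>>> carry_out([
  [0,0,0.1],
  [0,0,0.15],
  [0,0,0.15],
  [0,0,0.15],
  [0,0,0.15],
  [0,0,0.15],
], twist=[3,7,11,15,15,15])

```text
clock: 8.77
tool_pos: [0.5464, -0.1371, 0.3995]
orientation: [-179.9, 0.4, -137.9]
force: [-2.7, -0.5, 9.1]
opening: 0.0117
```

```bash
python3 - <<'E'
from ov import *
im=ctrl.snapshot("side"); cv2.imwrite("pics/s4.png",cv2.resize(im[140:210,270:350],None,fx=8,fy=8,interpolation=cv2.INTER_CUBIC)) 
o=ctrl.get_obs(); print(o['tool_pos'],o['orientation'],o['force'],o['moment'],o['joint_pos'])
E
```

```text
[ 0.54642636 -0.13712737  0.39946433] [-179.86065488    0.3745818  -137.89522837] [-4.02131018  0.16649987  9.52060822] [-0.00427432  1.58513291 -0.12010174] [  5.77531455  10.17985284 -14.17206524  -0.12072829 -65.26380591
  36.37915155]
```

View pics/s4.png

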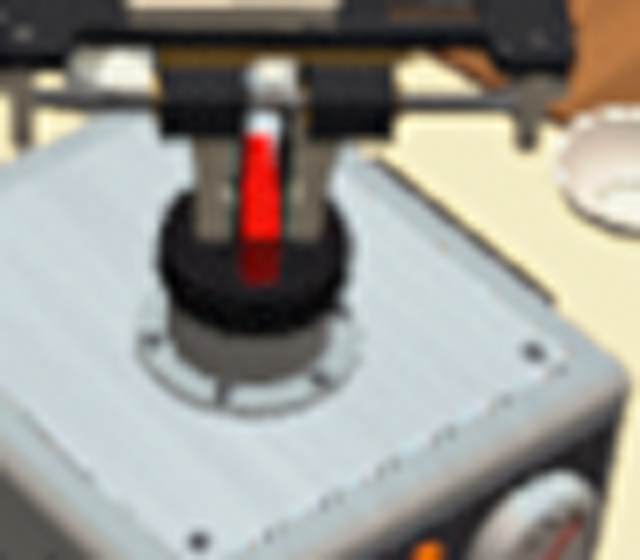

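>>> carry_out([
  [0,0,0.15],
  [0,0,0.15],
  [0,0,0.15],
  [0,0,0.15],
  [0,0,0.15],
  [0,0,0.15],
  [0,0,0.15],
  [0,0,0.15],
  [0,0,0.15],
], twist=[5,10,15,20,25,30,33,33,33])

```text
clock: 9.57
tool_pos: [0.5462, -0.1372, 0.3993]
orientation: [180.0, 0.4, -170.9]
force: [-3.8, 2.3, 10.0]
opening: 0.0118
```

```bash
python3 -c "
from h import *
o=ctrl.get_obs(); print(o['tool_pos'],o['orientation'],o['force'],o['moment'])"
```

```text
[ 0.54624977 -0.13723084  0.39925505] [ 179.95086712    0.43933307 -170.8959473 ] [-3.81827504  2.33881036  9.95200594] [ 0.73085556  1.99218285 -0.05211741]
```

>>> carry_out([
  [0,0,0.15],
  [0,0,0.15],
  [0,0,0.15],
  [0,0,0.15],
  [0,0,0.15],
  [0,0,0.15],
], twist=[1.5,3,4.5,6,6,6])

```text
clock: 10.07
tool_pos: [0.5462, -0.1371, 0.3991]
orientation: [179.9, 0.5, -176.9]
force: [-3.8, 3.5, 9.4]
opening: 0.0118
```

```bash
python3 -c "
from h import *
o=ctrl.get_obs(); print(o['tool_pos'],o['orientation'],o['force'],o['moment'])"
```

```text
[ 0.54621385 -0.13709061  0.39906407] [ 179.91931199    0.51020319 -176.86915849] [-3.80777561  3.49370145  9.42683431] [1.26246424 1.90135991 0.05082078]
```

>>> carry_out([
  [0,0,0.15],
  [0,0,0.15],
  [0,0,0.15],
  [0,0,0.15],
], twist=[1.5,3,3,3])

```text
clock: 10.4
tool_pos: [0.5461, -0.137, 0.3989]
orientation: [179.9, 0.6, -179.8]
force: [-4.4, 2.9, 10.7]
opening: 0.0116
```

```bash
python3 -c "
from h import *
o=ctrl.get_obs(); print(o['tool_pos'],o['orientation'],o['force'],o['moment'])"
```

```text
[ 0.54613485 -0.13700539  0.39889304] [ 179.92013951    0.56941205 -179.80834943] [-4.43831735  2.86929812 10.69575027] [1.0613166  1.98046387 0.46562942]
```

>>> carry_out([
  [0,0,0.15],
  [0,0,0.15],
  [0,0,0.15],
], twist=[1.5,2,2])

```text
clock: 10.65
tool_pos: [0.546, -0.137, 0.3989]
orientation: [179.9, 0.6, 178.3]
force: [-5.2, 2.3, 11.2]
opening: 0.0119
```

```bash
python3 -c "
from h import *
o=ctrl.get_obs(); print(o['tool_pos'],o['orientation'],o['force'],o['moment'])"
```

```text
[ 0.54600185 -0.13695764  0.39887458] [179.94037608   0.62985342 178.25177767] [-5.22266546  2.31615675 11.23350084] [1.0000972  2.16948508 0.60965976]
```

Torque rose from about 0 to 0.6 N·m, so the cap is at the stop. I'll let it rise with the spring while holding it there.

>>> carry_out([
  [0,0,-0.1],
  [0,0,-0.2],
  [0,0,-0.3],
  [0,0,-0.4],
  [0,0,-0.5],
  [0,0,-0.5],
  [0,0,-0.5],
], twist=[0,0,0,0,0,0,0])

```text
clock: 11.23
tool_pos: [0.5459, -0.1369, 0.4034]
orientation: [179.9, 0.6, 178.2]
force: [-0.2, 0.5, -6.7]
opening: 0.0121
```

```bash
python3 -c "
from h import *
o=ctrl.get_obs(); print(o['tool_pos'],o['orientation'],o['force'],o['moment'])"
```

```text
[ 0.54590266 -0.13691332  0.40343228] [179.93193002   0.58371768 178.24946343] [-0.17668581  0.47181522 -6.72283942] [ 0.09111988 -0.05069417  0.65859249]
```

>>> carry_out([
  [0,0,0],
  [0,0,0],
  [0,0,0],
  [0,0,0],
  [0,0,0],
  [0,0,0],
], twist=[0,0,0,0,0,0], fingers=-0.2)

```text
clock: 11.73
tool_pos: [0.5459, -0.137, 0.4037]
orientation: [179.9, 0.6, 178.2]
force: [1.1, 1.2, -0.9]
opening: 0.0348
```

```bash
python3 - <<'E'
from ov import *
im=ctrl.snapshot("side"); cv2.imwrite("pics/s5r.png",im); cv2.imwrite("pics/s5.png",cv2.resize(im[140:210,270:350],None,fx=8,fy=8,interpolation=cv2.INTER_CUBIC)) 
o=ctrl.get_obs(); print(o['tool_pos'],o['orientation'],o['force'],o['moment'],o['opening'])
E
```

```text
[ 0.54591564 -0.13695901  0.40367012] [179.93401617   0.60660326 178.24232196] [-0.37835445 -0.18858284  0.27460397] [0.02647025 0.14147732 0.01969335] 0.03499887093017675
```

View pics/s5.png

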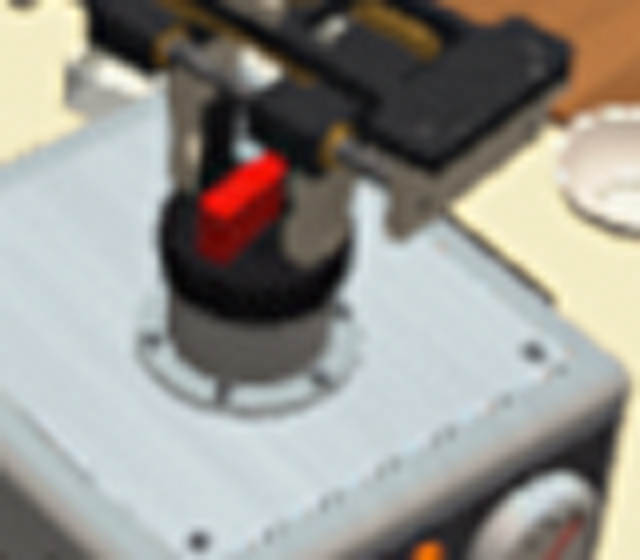

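>>> carry_out([
  [0,0,-1],
  [0,0,-3],
  [0,0,-6],
  [0,0,-10],
  [0,0,-14],
  [0,0,-14],
  [0,0,-14],
], twist=[0,0,0,0,0,0,0])

```text
clock: 12.37
tool_pos: [0.5443, -0.1372, 0.5475]
orientation: [179.9, 1.0, 178.2]
force: [-0.1, 0.2, -1.1]
opening: 0.0355
```

```bash
python3 - <<'E'
from ov import *
import ov as O
im=ctrl.snapshot("side"); cv2.imwrite("pics/s6r.png",im)
base=O.proj; O.proj=lambda n,P: base(n,P)+np.array([-4,-8])/9
c=np.array([.546,-.137])
def bar(a,z):
    A=np.radians(a); u=np.array([np.cos(A),np.sin(A)])*.028; v=np.array([-np.sin(A),np.cos(A)])*.006
    return np.c_[np.array([c+u+v,c+u-v,c-u-v,c-u+v,c+u+v]),np.full(5,z)]
L=[]
for k,h in enumerate((.009,.013)):
    m=.205+h; it=[(circ(c,.035,m-.015),(0,255,0)),(circ(c,.035,m+.005),(0,255,0)),(bar(-90,m+.029),(255,255,0))]
    ov(im,"side",278,140,44,50,9,it,f"pics/o6_{k}.png")
a=cv2.imread("pics/o6_0.png");b=cv2.imread("pics/o6_1.png"); w=a.shape[1]//2
cv2.imwrite("pics/o6.png",np.hstack([a[:,w:],b[:,w:]]))
E
```

```text
(no output)
```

View pics/o6.png

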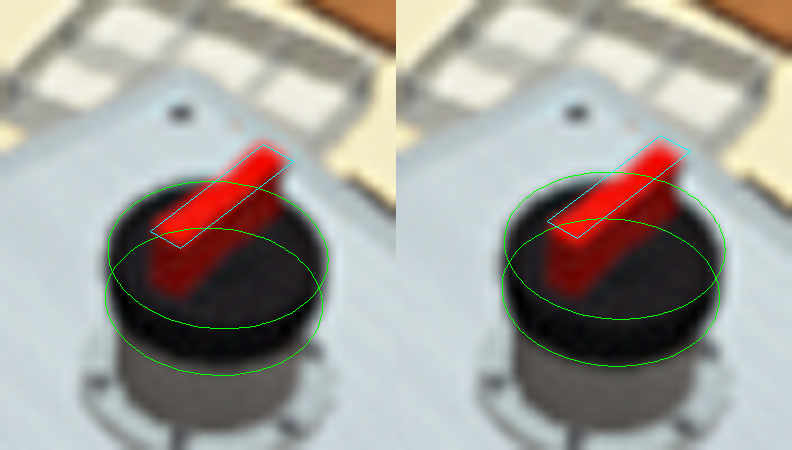

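The overlay with the centre 13 mm above the mouth fits better than the 9 mm one (bar top and flange edge). I'll confirm by lightly touching the flange with the fingertips: contact should come at TCP z≈0.401 if locked and ≈0.397 if not.

>>> carry_out([
  [0,0,3],
  [0,0,7],
  [0,0,10.5],
  [0.15,0,13],
  [0.15,0,14],
  [0.15,0,14.5],
  [0.15,0,14.5],
  [0.15,0,14.5],
], twist=[0,0,0,0,0,0,0,0])

```text
clock: 13.08
tool_pos: [0.5446, -0.1371, 0.4013]
orientation: [180.0, 0.7, 178.3]
force: [-3.4, -0.7, 4.4]
opening: 0.035
```

```bash
python3 -c "
from h import *
o=ctrl.get_obs(); print(o['tool_pos'],o['orientation'],o['force'],o['moment'],rel(.546,-.137,.4,178.2))"
```

```text
[ 0.54458697 -0.13705167  0.40132942] [179.95609684   0.73031537 178.25676589] [-3.40012826 -0.73376604  4.37433963] [ 0.0162156   1.28952027 -0.0141524 ] (array([-0.14,  0.01,  0.13]), np.float64(0.1), np.float64(0.0))
```

Contact with 4.4 N came at TCP z 0.4013, so the flange is at 0.2233 and the centre about 13.3 mm above the mouth: locked. I'll retreat.

>>> carry_out([
  [0,0,-0.5],
  [0,0,-2],
  [0,0,-5],
  [0,0,-9],
  [0,0,-13],
  [0,0,-13],
  [0,0,-13],
  [0,0,-13],
], twist=[0,0,0,0,0,0,0,0])

```text
clock: 13.75
tool_pos: [0.5428, -0.137, 0.5323]
orientation: [179.9, 0.8, 178.3]
force: [0.1, 0.3, -0.3]
opening: 0.0348
```

```bash
python3 - <<'E'
from h import *
im=ctrl.snapshot("side"); cv2.imwrite("pics/s7r.png",im)
a=cv2.imread("pics/s6r.png"); print(cv2.absdiff(im,a)[150:200,280:325].max())
o=ctrl.get_obs(); print(o['tool_pos'],o['force'],o['qvel'])
E
```

```text
47
[ 0.54276886 -0.13703946  0.53133473] [-0.2409493   0.34831856 -0.56823856] [-0.00875452  0.70368443 -0.93449927  0.06113109  0.18652003  0.10900659]
```

View pics/s7r.png

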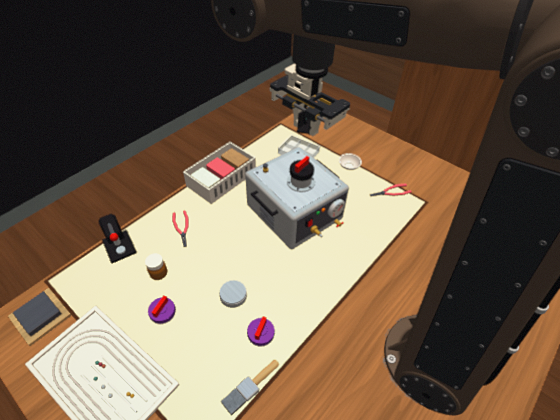

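The cap sits on the neck at (301,171) with the gripper clear above it. The tin, jar, pliers, cutters, dish and brush are where they were. Handing in.

```bash
python3 -c "
from plant import ctrl
print(ctrl.close_job())"
```

```text
the job is handed in; nothing more can be done
None
```

The cap is back on the neck and, by my checks, locked; I handed the job in at about 14 s. I gripped the black cap by its bar and let its lugs drop into the gaps. I then pressed it until its centre was about 7 mm above the mouth (about 11 N) and turned it clockwise about 59° until the torque rose at the stop. After that I let it rise with the spring and released it.

**Height:** a light touch on the flange (about 4 N) put the cap's centre about 13.3 mm above the mouth, against 13 mm locked and 9 mm unlocked. The side-view overlay also fitted 13 mm better than 9 mm. However, its lower flange edge was about 6 enlarged pixels (2–3 mm) higher than the 13 mm model. I put that down to the dark edge against the neck and trusted the touch.

**Turn angle:** I turned about 4° more than the nominal 0.95 rad (54°), which is within my uncertainty on the gap angle and grip slip.

**After the touch:** I compared the two side pictures around the cap, and the largest pixel change was 47 of 255. I did not trace it, but the cap looked seated in the last view.

**Other things:** in the last picture the other items on the bench, including the purple look-alikes, looked unmoved. The gripper was clear of everything.

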